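# Flip a textile printing block over against the print board

## Task

The pink printing block lies face down on the table in front of the green-topped print board. Push it over the table until its long edge butts flat against the board's front edge, then push it on against that edge so that its near side tips up and it flips over on to the board, and leave it lying there flat and square to the board with its striped black printing face up. The relief is freshly glued: only push with the fingers, never pick the block up or carry it, and leave all the other things where they are.

Things in the scene. Friction and masses are not known exactly. Their poses are not given: they have to be found in the camera images.
- block: Flat pink printing block, 90 (x) x 110 (y) x 18 (z) mm, about 120 g, loose, face down on the table. On top a rigid pink backing plate 8 mm thick; under it a black rubber relief 62 x 90 mm, 10 mm deep (five stripes along x). Origin: centre of the printing face, on the table; z points to the plain back: up at the start, down when flipped. x points at the board to within 20 degrees at the start
- far_edge (a point): Middle of the block's long edge towards the board (block x = +45 mm), at mid thickness of the backing, 14 mm above the table while the block lies face down. The 14 mm high board meets this edge at mid thickness, so the block turns on the board's upper front edge when its near edge is raised; held with about 5 N against the board, the near edge sticks to a fingertip that moves up its arc. When the block lies flipped on the board, its origin is 32 mm above the table
- near_edge (a point): Middle of the block's long edge towards the robot (block x = -45 mm), at mid thickness of the backing, 14 mm above the table at the start. The backing overhangs the relief by 14 mm here (also at the far edge; 10 mm at the ends); the overhang's underside is 10 mm above the table, so a fingertip can push on the 8 mm thick edge or catch under it
- board: Print board fixed to the table: plywood slab with a green gridded cutting mat on top, 260 (x) x 320 (y) x 14 (z) mm in all. Origin: centre of its underside, on the table. Its front edge, the upright wall to push against, is the plane x = -130 mm of this frame, 14 mm high, facing the robot; x points away from the robot, y along the wall.
- navy_block: Bystander: similar block with a navy back lying face up on the table, 90 x 110 x 18 mm
- ruler: Bystander: steel ruler 30 x 260 x 4 mm lying across the middle of the print board, along it; origin under its centre
- ink_jar: Bystander: navy ink jar with black cap, 60 mm across, 70 mm high
- mug: Bystander: white mug 80 mm across, 90 mm high
- tape: Bystander: roll of masking tape lying flat, 100 mm across, 25 mm high
- brayer: Bystander: ink roller with red handle, 185 x 110 x 36 mm, lying on the table; origin under its handle
- palette_knife: Bystander: palette knife lying on the table on the left
Not all that is in view belongs to the job. What is meant by the block is not turquoise or yellow, and is the larger of those in its own colour.

How it is judged (in metres and radians):
On the way, in this order (a step that is already met when the one before it is completed fails the run):
1. the block, still lying face down, is pushed up to the board: its far long edge is along the board's front edge (middle within 6 mm, parallel within 0.1 rad) (x of far_edge in the frame of board between -0.136 and -0.12 m and angle between the x axis of block and the x axis of board, either way round below 0.1 rad and angle between block's own z axis and vertical below 0.25 rad), for 0.05 s.
2. the block is tipped up on its far edge against the board: tilted 50 to 120 degrees, that edge still low (below 40 mm) and within 50 mm of the board's front edge (angle between block's own z axis and vertical between 0.87 and 2.1 rad and height (world z) of far_edge below 0.04 m and x of far_edge in the frame of board between -0.18 and -0.08 m), for 0.05 s.
At the end, for the whole second after the job is handed in: The pink block lies at rest on the print board, flipped (printing face up, flat within 8 degrees), its centre over the board, square to the board within 0.1 rad (angle between block's own z axis and vertical above 3 rad and height (world z) of block between 0.027 and 0.037 m and x of block in the frame of board between -0.13 and 0.1 m and y of block in the frame of board between -0.16 and 0.16 m and angle between the x axis of block and the x axis of board, either way round below 0.1 rad and contact force between block and board above 0.2 N and linear speed of block below 0.02 m/s and angular speed of block below 0.2 rad/s); the robot touches nothing.
It fails at once if the block is lifted or carried: both long edges more than 60 mm above the table at once, or both more than 35 mm while it is still less than 35 degrees from lying face down (height (world z) of each of far_edge, near_edge above 0.06 m or (height (world z) of each of far_edge, near_edge above 0.035 m and angle between block's own z axis and vertical below 0.6 rad)).
It fails at once if another thing is moved by more than 20 mm (distance of any of navy_block, ruler, ink_jar, mug, tape, brayer, palette_knife from where it was at the start of the episode above 0.02 m).
It also fails if it takes over 58 s, if anything falls off the work surface, if the arm or the gripper's body presses on something with over 40 N, if the wrist force passes 120 N, or if a joint passes its speed limit or range.

## Robot

A 6-joint arm with a two-finger parallel gripper is mounted at the origin on the work surface. World frame = base frame: x ahead of the robot, y to its left, z up, the work surface at z = 0. Lengths are in mm, angles in rad, forces in N, time in s.
With the tool pointing down it reaches from about 350 to 975 mm from the base axis. Payload 7.1 kg.
Tool frame: the origin (TCP) lies midway between the tips of the shut fingers; the grasp point (between the pads) lies ctrl.tcp_to_grasp behind it (ctrl.tcp_to_grasp is the distance from the TCP to the grasp point, in mm); z points along the fingers, y is the direction in which the jaws open and shut (so a half turn about z gives the same grasp; the last joint's range is limited). The gripper opens to 88 mm and grips with 3 to 60 N. Pads are 20 mm wide; open, the fingers measure 115 mm over their backs; the gripper's body (75 mm by 178 mm) begins 61 mm behind the grasp point.
Start: joints at [1.286, 0.423, 1.63, -0, 1.089, -0.019], TCP at [164.144, 603.043, 192.375] pointing down, gripper open.
Joint ranges: [-3, 3], [-0.9, 2.11], [0.09, 2.58], [-1.31, 4.45], [0.11, 2.69], [-2.54, 2.54]. Speed limits (rad/s): [2.39, 2.39, 3.01, 3.14, 3.14, 3.14].

## Interface

Orientations are given as a rotation vector (axis times angle).
In Python, from workcell import ctrl gives the robot as it stands.
- The arm moves only by the tool play_rows, never from a script. Its argument "increments" is text: rows parted by semicolons, each of 5 numbers parted by spaces: the opening, from 0 (shut) to 1 (fully open), then the shift along the world's x, y, z in m, then the turn about the world's z in degrees. A call has 1 to 20 rows; each row shifts and turns the commanded pose from where the row before left it; what a row does not reach is not made up. A row lasts 1/10 s, in which the tool goes at most 50 mm and 8.59 degrees, less where a joint would pass 70% of its speed; a pose out of reach is approached as far as the arm can. A call is refused whole if a number of a shift passes 0.05 or a number of a turn 8.59, either way. A call with a gripper value outside its range is refused whole. The fingers move at their own pace and stop on an object; the grip force is fixed at half the most. Time passes only in rows, so rows that do not move let the fingers close. It gives the time, the measured TCP pose, the force and the opening at its end, in the units of the state.
- ctrl.get_obs(): the state, without advancing time (a new reading comes with each control period).
- ctrl.get_image(name): name is "side" or "top"; returns a dict with "img" (400x640x3 uint8, red, green, blue), "range_z" (400x640 float32, mm along the optical axis (not along the pixel's ray), 0 where there is no reading), "vertical_fov" (degrees; the focal length in pixels is half the picture's height over the tangent of half this angle, whatever the lens; pixels are square), "cx", "cy" (the principal point, pixels), "origin" and "attitude" of the camera in the world. Camera axes: x right, y down, z forward; pixel columns grow to the right and rows downward; lengths in mm; the calibration is good to about 2 mm. A picture is of the moment at which its call begins.
- ctrl.close_job(): hands the job in, once; it reports no verdict.
The state is a dict: "t": time; "qpos": joint angles; "qvel": joint speeds; "joint_torque": joint torques, N m; "ee_pos": TCP position; "orientation": TCP orientation; "ft_force": force on the tool from outside, world axes, zero at the start; "moment": the same for the moment, N m; "width": finger opening in mm.
Only numpy, scipy, OpenCV 4.12 (cv2) and the standard library are available. Lean on these libraries where they do the work, as an engineer would, in place of code of your own. Each camera call takes 0.05 s, during which the arm holds its last target. There are 200 camera calls.

## Working session

There is one attempt and no reset: what is moved stays moved. The work goes in short steps, Python scripts to look and compute and a tool call to move; the robot and the scene stay as the last step left them, time stands still between calls to the robot, and variables do not carry over. Pictures are saved under pics/ and viewed, on a budget of 10 in all, crops included, one or two more only if the job needs it, and the job is handed in when it is done.

Besides the shell and the picture viewer there is one more tool, called after "Emit:" as name(argument=value, ...) on one line, values as JSON. play_rows: Moves the arm, as the interface text tells. Its arguments: {"type":"object","properties":{"increments":{"type":"string"}},"required":["increments"]}

```bash
mkdir -p pics; cat > h.py <<'E'
import numpy as np, cv2
from workcell import ctrl
from scipy.spatial.transform import Rotation as R
def cloud(name):
    d=ctrl.get_image(name); im=d["img"]; z=np.array(d["range_z"],float)
    h,w=z.shape; f=h/2/np.tan(np.radians(d["vertical_fov"])/2)
    u,v=np.meshgrid(np.arange(w),np.arange(h))
    p=np.stack([(u-d["cx"])/f*z,(v-d["cy"])/f*z,z],-1)
    a=np.array(d["attitude"],float)
    M=a if a.shape==(3,3) else R.from_rotvec(a).as_matrix()
    return im,p@M.T+np.array(d["origin"]),z>0
def save(im,n): cv2.imwrite(f"pics/{n}.png",cv2.cvtColor(im,cv2.COLOR_RGB2BGR))
E
python3 - <<'E'
from h import *
for n in("top","side"):
    im,P,ok=cloud(n); save(im,n+"0"); 
    d=ctrl.get_image(n); print(n,d["origin"],d["attitude"],d["vertical_fov"],d["cx"],d["cy"])
    hsv=cv2.cvtColor(im,cv2.COLOR_RGB2HSV)
    for c,lo,hi in(("pink",145,176),("green",40,85)):
        m=((hsv[...,0]>=lo)&(hsv[...,0]<=hi)&(hsv[...,1]>60)&(hsv[...,2]>50)).astype(np.uint8)
        k,l,s,_=cv2.connectedComponentsWithStats(m)
        for i in range(1,k):
            if s[i,4]>150:
                q=P[(l==i)&ok]; print(c,s[i],np.median(q,0).round(1),cv2.minAreaRect(q[:,:2].astype(np.float32)))
o=ctrl.get_obs();print(o,ctrl.tcp_to_grasp)
E
```

```text
top [ 480.5739899    13.0598024  1298.52588421] [-2.15459145  2.21410049 -0.10210196] 45.92112117648391 331.4815444654655 202.70073179039065
green [ 288   94  119   97 8917] [739.6 -45.5  13.7] ((754.44140625, -49.09336853027344), (260.8152770996094, 324.61358642578125), 0.5166217088699341)
side [ 140.9008471  -898.66654365  816.88860644] [-2.18535317  0.50758245 -0.23418018] 45.64602095201792 324.9027182598722 194.4568287936443
green [ 327  154  141   91 3807] [733.6 -69.7  14. ] ((753.5133056640625, -47.243377685546875), (261.3066711425781, 323.0828857421875), 0.5649784207344055)
{'t': 0.2, 'qpos': array([ 1.28598796e+00,  4.23571583e-01,  1.63039383e+00,  1.78407665e-05,
        1.08857870e+00, -1.89952303e-02]), 'qvel': array([ 0.0010446 , -0.00282302, -0.00465723,  0.0005516 ,  0.00236221,
       -0.00145047]), 'joint_torque': array([-4.10625753e-04, -5.44509029e+01, -2.73661888e+01,  6.43189461e-02,
        2.12287973e-02, -1.06493546e-04]), 'ee_pos': array([164.0444175 , 602.69499333, 191.88620794]), 'orientation': array([-4.16301833e-01, -3.11372643e+00,  1.47351393e-03]), 'ft_force': array([ 0.27887169, -0.19737891,  0.21046438]), 'moment': array([ 0.01860061, -0.03494818,  0.00214115]), 'width': 87.81010317578176} 18.700000000000003
```

View pics/top0.png

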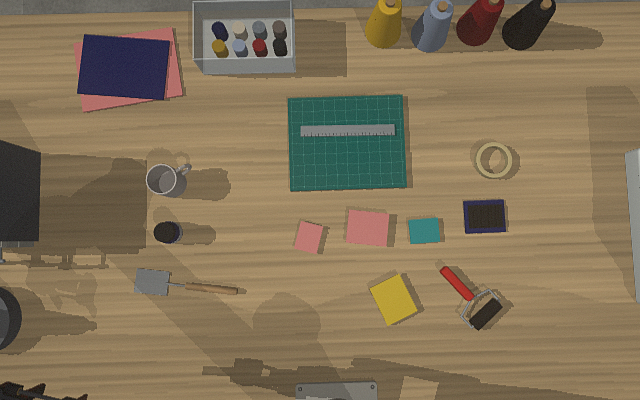

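View pics/side0.png

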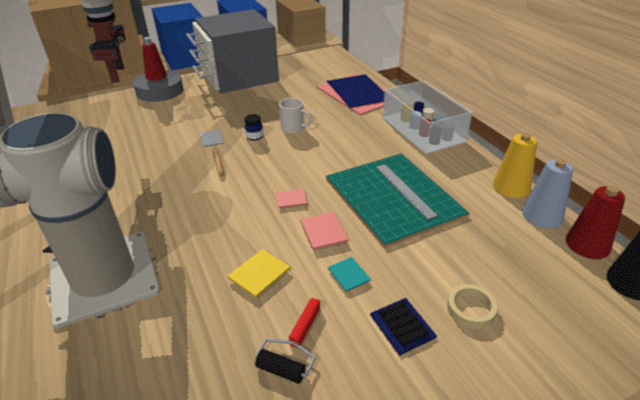

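The top view shows the large pink block at pixel (368,227), a small pink decoy at (310,236), turquoise at (425,231), and the board spanning (290..405, 95..190). I'll measure the block and the board next.

```bash
python3 - <<'E'
from h import *
for n in("top","side"):
    im,P,ok=cloud(n); hsv=cv2.cvtColor(im,cv2.COLOR_RGB2HSV)
    print(hsv[227,368] if n=="top" else hsv[231,325])
    H,S,V=[hsv[...,i].astype(int) for i in range(3)]
    m={"pink":((H>172)|(H<6))&(S>70)&(V>120),"turq":(H>85)&(H<100)&(S>90),"green":(H>70)&(H<90)&(S>60)}
    for c in m:
        mm=m[c]&ok&(P[...,2]>5)&(P[...,2]<30)&(P[...,0]>300)&(P[...,0]<950)&(abs(P[...,1])<260)
        k,l,s,_=cv2.connectedComponentsWithStats(mm.astype(np.uint8))
        for i in range(1,k):
            if s[i,4]>200:
                q=P[l==i]; r=cv2.minAreaRect(q[:,:2].astype(np.float32))
                print(n,c,s[i],q.mean(0).round(1),r,cv2.boxPoints(r).round(0).tolist())
    # board front edge from high points: line fit of min x per y-bin
    q=P[ok&(abs(P[...,2]-14)<4)&(P[...,0]>560)&(P[...,0]<700)&m["green"]]
    b=np.round(q[:,1]/10); e=np.array([[q[b==t,1].mean(),q[b==t,0].min()] for t in np.unique(b) if -195<t*10<100])
    print("front edge x= ",np.polyfit(e[:,0],e[:,1],1))
E
```

```text
[  3 102 188]
top pink [ 346  210   43   36 1313] [515.8 -97.3  17.8] ((515.8242797851562, -97.45596313476562), (109.2469253540039, 88.66412353515625), 82.52037048339844) [[465.0, -146.0], [553.0, -157.0], [567.0, -49.0], [479.0, -38.0]]
top pink [294 221  29  33 640] [494.8  62.8  12.5] ((495.1547546386719, 62.68852996826172), (62.129638671875, 76.63729095458984), 73.84918212890625) [[450.0, 44.0], [523.0, 22.0], [541.0, 82.0], [467.0, 103.0]]
top turq [409 219  19  25 411] [ 503.9 -235.9   13.1] ((503.31396484375, -235.5460968017578), (64.81047058105469, 48.40209197998047), 0.4458497166633606) [[471.0, -212.0], [471.0, -260.0], [536.0, -259.0], [536.0, -211.0]]
top green [ 288   95  119   96 9606] [748.9 -47.6  13.7] ((754.45361328125, -48.53717041015625), (261.1881408691406, 319.5267028808594), 0.368963360786438) [[623.0, 110.0], [625.0, -209.0], [886.0, -207.0], [884.0, 112.0]]
top green [408 218  20  26 380] [ 504.3 -236.5   13.1] ((503.7876892089844, -236.28550720214844), (65.22330474853516, 49.366127014160156), 2.9662575721740723) [[470.0, -213.0], [472.0, -263.0], [538.0, -25
[... 996 characters left out ...]
[ 503.6 -236.6   13. ] ((503.99127197265625, -235.149169921875), (65.70610046386719, 50.93370819091797), 2.0372378826141357) [[470.0, -211.0], [472.0, -262.0], [538.0, -259.0], [536.0, -209.0]]
side green [ 327  154  141   90 6083] [744.5 -62.8  14. ] ((754.2806396484375, -47.616058349609375), (263.7948913574219, 324.04168701171875), 0.5317537784576416) [[621.0, 113.0], [624.0, -211.0], [888.0, -208.0], [885.0, 116.0]]
side green [328 257  35  24 336] [ 504.1 -236.7   13. ] ((504.04241943359375, -234.76402282714844), (66.43482208251953, 52.43553161621094), 2.9639456272125244) [[470.0, -210.0], [472.0, -263.0], [539.0, -259.0], [536.0, -207.0]]
front edge x=  [-9.00546268e-03  6.24178097e+02]
```

Block centre is about (515.5, -97), yaw about -7.3°. The board wall is at x ≈ 625 at y = -97, with board yaw about +0.4°. I'll move above the spot behind the block, with the jaws along the board's y and opened about 60 mm, so both fingers push the near edge.

Emit:
play_rows(increments="0.7 0.018 -0.0465 0 1;0.7 0.018 -0.0465 0 1;0.7 0.018 -0.0465 0 1;0.7 0.018 -0.0465 0 1;0.7 0.018 -0.0465 0 1;0.7 0.018 -0.0465 0 1;0.7 0.018 -0.0465 0 1;0.7 0.018 -0.0465 0 1;0.7 0.018 -0.0465 0 1;0.7 0.018 -0.0465 0 1;0.7 0.018 -0.0465 0 1;0.7 0.018 -0.0465 0 1;0.7 0.018 -0.0465 0 1;0.7 0.018 -0.0465 0 1;0.7 0.018 -0.0465 0 1;0.7 0 0 0 0.7;0.7 0 0 0 0;0.7 0 0 0 0")

```text
t: 2.1
ee_pos: [433.4, -93.7, 192.1]
orientation: [0.013, -3.141, -0.001]
ft_force: [0.3, 0.4, -0.3]
width: 60.9
```

Emit:
play_rows(increments="0.7 0 0 -0.04 0;0.7 0 0 -0.04 0;0.7 0 0 -0.04 0;0.7 0 0 -0.04 0;0.7 0 0 -0.015 0;0.7 0 0 -0.010 0;0.7 0 0 0 0;0.7 0 0 0 0")

```text
t: 2.9
ee_pos: [434.7, -93.9, 8.1]
orientation: [-0.015, 3.141, -0.0]
ft_force: [0.2, 0.3, 0.6]
width: 61.4
```

Emit:
play_rows(increments="0.7 0.005 0 0 0;0.7 0.005 0 0 0;0.7 0.005 0 0 0;0.7 0.005 0 0 0;0.7 0.005 0 0 0;0.7 0.005 0 0 0;0.7 0.005 0 0 0;0.7 0.005 0 0 0;0.7 0.005 0 0 0;0.7 0.005 0 0 0;0.7 0 0 0 0")

```text
t: 4.0
ee_pos: [485.1, -94.6, 7.4]
orientation: [-0.013, 3.141, -0.0]
ft_force: [-0.1, -0.2, 0.5]
width: 61.3
```

```bash
cat >> h.py <<'E'
def pink(n="top"):
    im,P,ok=cloud(n); hsv=cv2.cvtColor(im,cv2.COLOR_RGB2HSV); H,S,V=[hsv[...,i].astype(int) for i in range(3)]
    mm=(((H>172)|(H<6))&(S>70)&(V>120)&ok&(P[...,0]>400)&(P[...,0]<750)&(P[...,1]<15)&(P[...,1]>-200)&(P[...,2]>3)).astype(np.uint8)
    k,l,s,_=cv2.connectedComponentsWithStats(mm)
    i=1+s[1:,4].argmax(); q=P[l==i]; r=cv2.minAreaRect(q[:,:2].astype(np.float32))
    print(n,s[i],"z",np.percentile(q[:,2],[2,50,98]).round(1),r,cv2.boxPoints(r).round(0).tolist())
    return im,q
E
python3 - <<'E'
from h import *
im,q=pink("top"); pink("side")
save(cv2.resize(im[120:280,270:470],None,fx=4,fy=4)[:600],"t1")
E
```

```text
top [361 211  28   8 101] z [ 13.   18.4 355.3] ((541.6348876953125, -108.97557067871094), (90.82450103759766, 34.613380432128906), 82.41284942626953) [[518.0, -152.0], [553.0, -156.0], [565.0, -66.0], [530.0, -62.0]]
side [301 217  47  32 847] z [12.1 17.6 64.6] ((511.2442321777344, -115.96123504638672), (142.21910095214844, 97.43583679199219), 79.31719970703125) [[450.0, -177.0], [546.0, -195.0], [572.0, -55.0], [477.0, -37.0]]
```

View pics/t1.png

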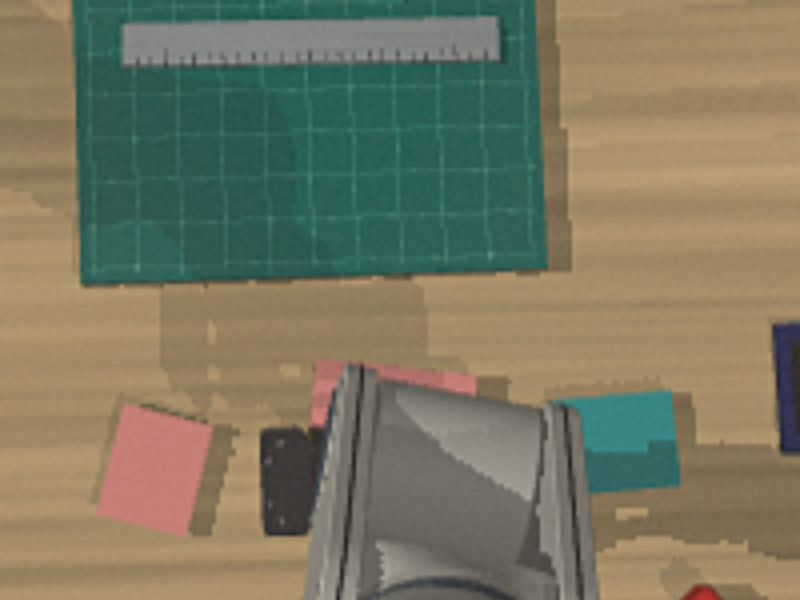

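```bash
python3 - <<'E'
from h import *
im,q=pink("side")
save(cv2.resize(im[150:300,230:430],None,fx=4,fy=4),"s1")
E
```

```text
side [301 217  47  32 838] z [12.9 17.7 63.7] ((511.16412353515625, -115.60736083984375), (138.4122772216797, 97.74837493896484), 78.83767700195312) [[450.0, -174.0], [546.0, -193.0], [573.0, -57.0], [477.0, -38.0]]
```

View pics/s1.png

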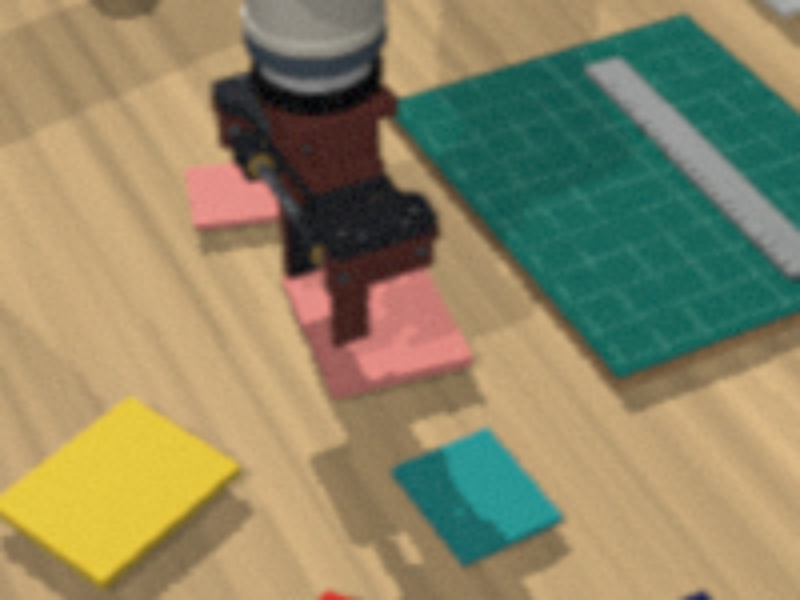

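The side view shows the fingertips over the block at crop (350,340) and not behind it. The open tips sit higher than the shut-finger TCP, and the block is unmoved. I'll raise, back off and measure how high the open tips are.

Emit:
play_rows(increments="0.7 0 0 0.005 0;0.7 0 0 0.015 0;0.7 -0.03 0 0 0;0.7 -0.03 0 0 0;0.7 0 0 0 0;0.7 0 0 -0.015 0;0.7 0 0 -0.005 0;0.7 0 0 0 0")

```text
t: 4.95
ee_pos: [424.2, -94.4, 7.0]
orientation: [0.013, -3.141, -0.0]
ft_force: [0.4, 1.1, 0.2]
width: 61.7
```

```bash
python3 - <<'E'
from h import *
o=ctrl.get_obs(); e=o["ee_pos"]; print(e,o["ft_force"],o["width"])
im,P,ok=cloud("side")
d=P-e
hsv=cv2.cvtColor(im,cv2.COLOR_RGB2HSV)
m=ok&(abs(d[...,0])<16)&(d[...,1]<-20)&(d[...,1]>-65)&(hsv[...,2]<110)
q=d[m]
for a in range(0,60,4):
    s=q[(q[:,2]>=a-4)&(q[:,2]<a)]
    if len(s): print(a-4,len(s),s.min(0).round(1),s.max(0).round(1))
save(cv2.resize(im[150:270,250:410],None,fx=5,fy=5),"s2")
E
```

```text
[424.16490149 -94.4270666    7.01816062] [0.40304314 1.08252756 0.18693371] 61.65014986672466
32 11 [-11.  -40.8  32.9] [  9.1 -36.   35.8]
36 7 [ -9.4 -40.   36.6] [  8.4 -36.4  39.8]
40 12 [-12.5 -41.9  40.1] [  9.6 -35.7  43.4]
44 12 [-10.8 -40.7  44.1] [  9.6 -35.9  47.2]
48 12 [-11.  -40.7  48.2] [ 10.  -36.8  51.8]
52 12 [-10.3 -40.4  52.3] [ 10.3 -36.3  55.5]
```

View pics/s2.png

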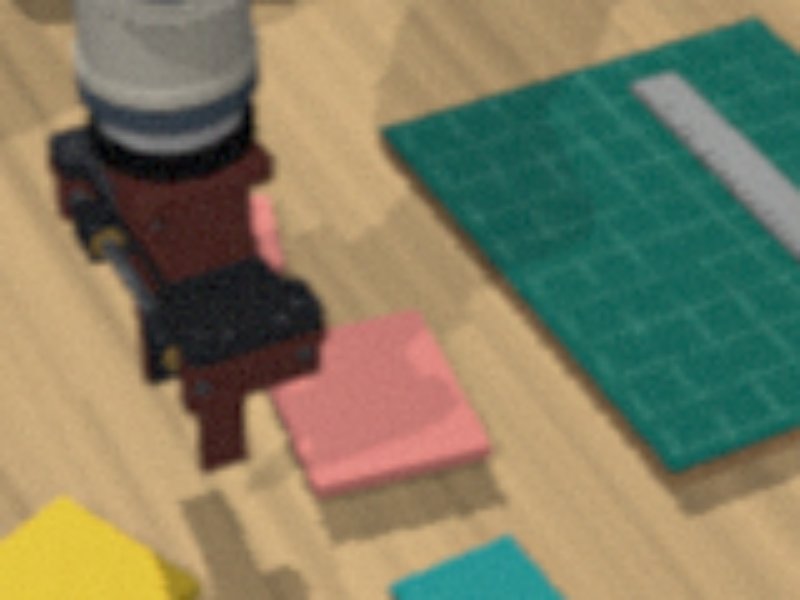

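The side view shows the fingers clear behind the block, with the tip bottom near crop (222,466), which is pixel (294,243). I'll read the depths in that column.

```bash
python3 - <<'E'
from h import *
im,P,ok=cloud("side")
for v in range(226,250,1): print(v,im[v,294],P[v,294].round(1),ok[v,294])
E
```

```text
226 [59 29 25] [ 409.8 -175.3  131.9] True
227 [65 40 34] [ 409.7 -175.   128.8] True
228 [67 34 31] [ 410.5 -172.6  123.7] True
229 [69 38 38] [ 409.7 -174.2  122.3] True
230 [72 41 37] [ 408.6 -176.7  121.9] True
231 [59 23 26] [ 423.9 -135.    78.7] True
232 [67 38 33] [ 423.3 -136.1   76.7] True
233 [67 38 31] [ 424.2 -133.4   71. ] True
234 [66 39 30] [ 423.9 -133.8   68.3] True
235 [67 37 29] [ 423.8 -133.7   65.1] True
236 [65 34 29] [ 423.4 -134.1   62.5] True
237 [66 34 33] [ 423.8 -132.6   57.9] True
238 [67 35 31] [ 423.6 -132.6   54.8] True
239 [64 33 32] [ 423.9 -131.4   50.5] True
240 [67 29 29] [ 422.7 -134.2   50.1] True
241 [65 35 28] [ 423.  -132.9   45.7] True
242 [81 55 44] [ 424.  -129.7   39.3] True
243 [137 109  78] [ 422.7 -133.    39.4] True
244 [194 164 116] [436.1 -96.   -1.5] True
245 [207 174 127] [ 434.4 -100.    -0.7] True
246 [200 170 123] [ 4.327e+02 -1.042e+02  3.000e-01] True
247 [188 160 117] [ 431.8 -106.1   -1. ] True
248 [175 146 110] [ 430.3 -109.6   -0.8] True
249 [145 121  88] [ 4.286e+02 -1.138e+02  3.000e-01] True
```

The open tips sit about 31 mm above the reported TCP, at about z = 38. I'll lower in steps and check.

Emit:
play_rows(increments="0.7 0 0 -0.01 0;0.7 0 0 -0.01 0;0.7 0 0 -0.003 0;0.7 0 0 0 0;0.7 0 0 0 0")

```text
t: 5.55
ee_pos: [424.0, -94.4, -15.8]
orientation: [0.013, -3.141, -0.0]
ft_force: [0.1, -0.9, -0.5]
width: 61.1
```

```bash
python3 - <<'E'
from h import *
o=ctrl.get_obs(); e=o["ee_pos"]; print(e,o["ft_force"],o["width"])
im,P,ok=cloud("side")
m=ok&(abs(P[...,0]-e[0])<13)&(abs(P[...,1]+133)<7)&(P[...,2]>4)&(P[...,2]<70)&(im.sum(2)<230)
q=P[m]; print(np.sort(q[:,2])[:8], q.min(0),q.max(0))
E
```

```text
[423.97310108 -94.41336867 -15.83811095] [ 0.05787501 -0.87988329 -0.54730852] 61.104160520539345
[16.88935192 17.25330157 18.18030432 18.98819395 19.3759333  19.89022336
 20.35504476 21.23582833] [ 411.09569254 -137.16406825   16.88935192] [ 434.26792276 -127.53131685   56.44441265]
```

Emit:
play_rows(increments="0.7 0 0 -0.004 0;0.7 0 0 -0.003 0;0.7 0 0 0 0;0.7 0 0 0 0")

```text
t: 6.0
ee_pos: [424.1, -94.4, -22.7]
orientation: [0.013, -3.141, -0.0]
ft_force: [-0.2, -0.8, -0.6]
width: 61.4
```

```bash
python3 - <<'E'
from h import *
o=ctrl.get_obs(); e=o["ee_pos"]; print(e,o["ft_force"],o["width"])
im,P,ok=cloud("side")
m=ok&(abs(P[...,0]-e[0])<13)&(abs(P[...,1]+133)<9)&(P[...,2]>2)&(P[...,2]<70)&(im.sum(2)<260)
q=P[m]; print(np.sort(q[:,2])[:8], q.min(0),q.max(0))
save(cv2.resize(im[150:270,250:410],None,fx=5,fy=5),"s3")
E
```

```text
[424.05639039 -94.44163925 -22.70456104] [-0.15452964 -0.82165504 -0.60364385] 61.446673136031585
[ 2.5025013   2.67508524  8.1339738  10.32956806 10.43872179 10.93764618
 11.07282052 11.5434768 ] [ 411.51858422 -138.74867187    2.5025013 ] [ 434.98210136 -127.64906259   51.54531795]
```

View pics/s3.png

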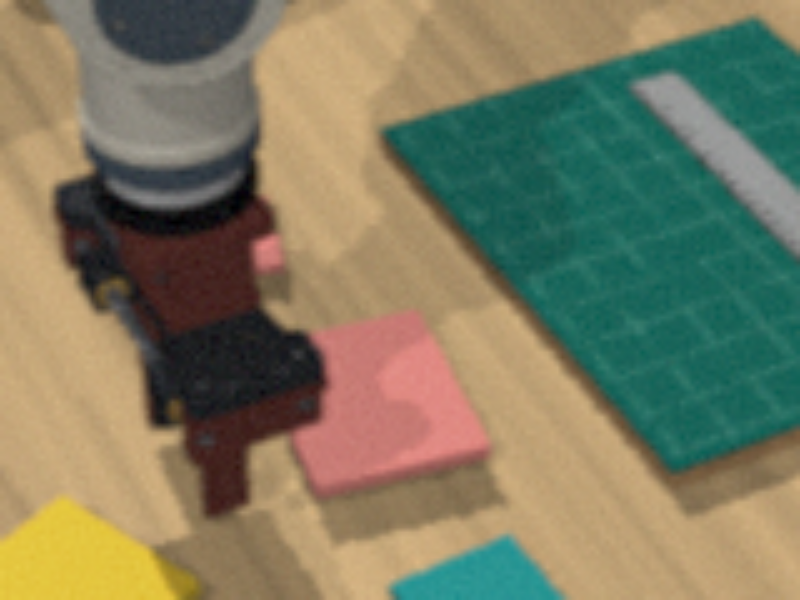

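Tips are at about z = 8, behind the block. I'll lower 2 mm and push.

Emit:
play_rows(increments="0.7 0.005 0 -0.002 0;0.7 0.01 0 0 0;0.7 0.01 0 0 0;0.7 0.005 0 0 0;0.7 0.005 0 0 0;0.7 0.005 0 0 0;0.7 0.005 0 0 0;0.7 0.005 0 0 0;0.7 0.005 0 0 0;0.7 0.005 0 0 0;0.7 0.005 0 0 0;0.7 0.005 0 0 0;0.7 0.005 0 0 0;0.7 0.005 0 0 0;0.7 0 0 0 0")

```text
t: 7.55
ee_pos: [505.2, -94.6, -24.5]
orientation: [-0.013, 3.14, -0.0]
ft_force: [-0.9, 0.2, -0.0]
width: 61.7
```

```bash
python3 - <<'E'
from h import *
im,q=pink("side"); 
q=q[(q[:,2]>14)&(q[:,2]<21)]; r=cv2.minAreaRect(q[:,:2].astype(np.float32)); print(r,cv2.boxPoints(r).round(0).tolist())
# far edge line from side view, bins in y
b=np.round(q[:,1]/6);e=np.array([[q[b==t,1].mean(),q[b==t,0].max()] for t in np.unique(b) if (b==t).sum()>5]);print(e.round(0).tolist(),np.polyfit(e[2:-2,0],e[2:-2,1],1))
pink("top")
E
```

```text
side [330 206  34  37 500] z [11.6 17.6 21.4] ((569.7709350585938, -123.23683166503906), (162.3651123046875, 77.20821380615234), 42.488853454589844) [[484.0, -150.0], [536.0, -207.0], [656.0, -97.0], [604.0, -40.0]]
((561.0771484375, -94.66023254394531), (89.69689178466797, 106.96446228027344), 0.6291540861129761) [[516.0, -42.0], [517.0, -149.0], [607.0, -148.0], [605.0, -41.0]]
[[-144.0, 605.0], [-138.0, 604.0], [-132.0, 606.0], [-126.0, 604.0], [-120.0, 605.0], [-114.0, 605.0], [-108.0, 604.0], [-103.0, 606.0], [-96.0, 604.0], [-89.0, 604.0], [-83.0, 603.0], [-73.0, 605.0]] [-2.58352263e-02  6.01943141e+02]
top [344 195  41  26 536] z [12.7 17.9 24.3] ((571.7933959960938, -89.17864990234375), (70.11924743652344, 116.0898666381836), 3.655625343322754) [[533.0, -33.0], [541.0, -149.0], [610.0, -145.0], [603.0, -29.0]]
```

The block is square now, with its far edge at about x = 606. Pushing on to the wall.

Emit:
play_rows(increments="0.7 0.004 0 0 0;0.7 0.004 0 0 0;0.7 0.004 0 0 0;0.7 0.004 0 0 0;0.7 0.002 0 0 0;0.7 0 0 0 0")

```text
t: 8.25
ee_pos: [522.7, -94.5, -24.6]
orientation: [-0.013, 3.141, -0.0]
ft_force: [0.3, 0.3, -0.3]
width: 61.7
```

Emit:
play_rows(increments="0.7 0.001 0 0 0;0.7 0.001 0 0 0;0.7 0 0 0 0")

```text
t: 8.55
ee_pos: [523.7, -94.4, -24.7]
orientation: [0.013, -3.141, -0.0]
ft_force: [-0.3, -0.0, 1.2]
width: 61.4
```

Emit:
play_rows(increments="0.7 0.001 0 0 0;0.7 0.001 0 0 0;0.7 0 0 0 0")

```text
t: 8.85
ee_pos: [523.6, -94.2, -24.9]
orientation: [0.013, -3.137, -0.001]
ft_force: [-7.3, 0.1, 5.7]
width: 61.5
```

```bash
python3 - <<'E'
from h import *
o=ctrl.get_obs(); print(o["ee_pos"],o["ft_force"])
im,q=pink("side"); q=q[(q[:,2]>14)&(q[:,2]<22)]; r=cv2.minAreaRect(q[:,:2].astype(np.float32)); print(r,cv2.boxPoints(r).round(0).tolist())
E
```

```text
[523.59459929 -94.2476215  -24.93228252] [-7.26913735  0.11305971  5.68603392]
side [337 210  34  30 487] z [11.9 17.9 21.4] ((579.822265625, -130.06161499023438), (145.03338623046875, 69.55844116210938), 29.101438522338867) [[500.0, -135.0], [533.0, -196.0], [660.0, -125.0], [626.0, -64.0]]
((580.2850952148438, -107.39714050292969), (94.04875183105469, 82.76131439208984), 0.5259151458740234) [[533.0, -66.0], [534.0, -149.0], [628.0, -148.0], [627.0, -66.0]]
```

The block butts on the wall with 7 N. I'll start lifting along the arc, with the force kept on.

Emit:
play_rows(increments="0.7 0 0 0.003 0;0.7 0 0 0.003 0;0.7 0 0 0.003 0;0.7 0.0005 0 0.003 0;0.7 0.0005 0 0.003 0")

```text
t: 9.4
ee_pos: [524.5, -94.2, -10.2]
orientation: [0.013, -3.137, -0.001]
ft_force: [-6.4, -1.3, 0.4]
width: 61.6
```

```bash
cat >> h.py <<'E'
def tilt(n="side"):
    o=ctrl.get_obs(); print(o["ee_pos"].round(1),o["ft_force"].round(1))
    im,q=pink(n); q=q[(q[:,2]<130)&(q[:,0]>515)]
    for _ in range(4):
        c=np.median(q,0) if _==0 else q.mean(0); nrm=np.linalg.svd(q-c,full_matrices=False)[2][2]; nrm*=np.sign(nrm[2]); d=abs((q-c)@nrm); q=q[d<max(3,2*np.median(d))]
    print("plane n",nrm.round(3),"tilt",np.degrees(np.arccos(nrm[2])).round(1),"n",len(q),"x",q[:,0].min(),q[:,0].max(),"z",q[:,2].min(),q[:,2].max())
    return im
E
python3 -c "
from h import *
tilt()"
```

```text
[524.5 -94.2 -10.2] [-6.4 -1.3  0.4]
side [338 211  33  25 486] z [13.9 23.6 33.6] ((577.1027221679688, -126.77300262451172), (135.89117431640625, 68.27765655517578), 22.765886306762695) [[501.0, -122.0], [528.0, -185.0], [653.0, -132.0], [627.0, -69.0]]
plane n [0.175 0.026 0.984] tilt 10.2 n 372 x 536.022894854982 628.8039083981289 z 12.683905776291908 35.366206348744186
```

Emit:
play_rows(increments="0.7 0.0006 0 0.003 0;0.7 0.0006 0 0.003 0;0.7 0.0006 0 0.003 0;0.7 0.0007 0 0.003 0;0.7 0.0008 0 0.003 0;0.7 0.001 0 0.003 0;0.7 0.0012 0 0.003 0;0.7 0.0012 0 0.003 0;0.7 0.0012 0 0.003 0;0.7 0.0015 0 0.003 0")

```text
t: 10.45
ee_pos: [534.2, -94.2, 20.0]
orientation: [0.013, -3.137, -0.001]
ft_force: [-5.7, -0.4, 2.2]
width: 61.7
```

```bash
python3 -c "
from h import *
tilt()"
```

```text
[534.2 -94.2  20. ] [-5.7 -0.4  2.2]
side [341 207  30  23 426] z [14.9 35.7 60.7] ((587.275390625, -121.89912414550781), (141.812744140625, 76.9051284790039), 29.458560943603516) [[507.0, -123.0], [544.0, -190.0], [668.0, -121.0], [630.0, -54.0]]
plane n [ 0.5   -0.006  0.866] tilt 30.0 n 381 x 547.294215881345 630.898297669802 z 12.320629765135322 62.76297569128997
```

Tilt is 30.0°, as planned. Continuing to 50°.

Emit:
play_rows(increments="0.7 0.0015 0 0.0028 0;0.7 0.0016 0 0.0027 0;0.7 0.0017 0 0.0027 0;0.7 0.0018 0 0.0026 0;0.7 0.0018 0 0.0025 0;0.7 0.002 0 0.0025 0;0.7 0.0021 0 0.0024 0;0.7 0.0021 0 0.0023 0;0.7 0.0022 0 0.0022 0;0.7 0.0022 0 0.0021 0")

```text
t: 11.5
ee_pos: [556.2, -94.5, 45.5]
orientation: [-0.013, 3.141, -0.0]
ft_force: [-1.0, 0.5, 1.0]
width: 61.5
```

```bash
python3 -c "
from h import *
tilt()"
```

```text
[556.2 -94.5  45.5] [-1.   0.5  1. ]
side [349 203  23  26 150] z [16.4 51.3 86.6] ((599.6392822265625, -98.34292602539062), (99.3698959350586, 58.33461380004883), 87.09117889404297) [[568.0, -146.0], [626.0, -149.0], [631.0, -50.0], [573.0, -47.0]]
plane n [ 0.79  -0.014  0.613] tilt 52.2 n 116 x 569.362816348777 629.4602502633638 z 13.77474041168989 86.98517046740562
```

Emit:
play_rows(increments="0.7 0.0026 0 0.002 0;0.7 0.0026 0 0.002 0;0.7 0.0026 0 0.0018 0;0.7 0.0027 0 0.0017 0;0.7 0.0028 0 0.0016 0;0.7 0.0028 0 0.0015 0;0.7 0.003 0 0.0014 0;0.7 0.003 0 0.0013 0;0.7 0.003 0 0.0012 0;0.7 0 0 0 0")

```text
t: 12.55
ee_pos: [581.3, -94.5, 59.9]
orientation: [-0.013, 3.141, -0.0]
ft_force: [0.3, -1.2, 0.1]
width: 61.2
```

```bash
python3 -c "
from h import *
im=tilt(); save(cv2.resize(im[150:270,270:430],None,fx=5,fy=5),'s4')"
```

```text
[581.3 -94.5  59.9] [ 0.3 -1.2  0.1]
side [359 201  13  28  92] z [ 17.8  64.7 100.3] ((619.2288208007812, -113.13749694824219), (78.08169555664062, 33.615089416503906), 70.68482208251953) [[590.0, -144.0], [622.0, -156.0], [648.0, -82.0], [616.0, -71.0]]
plane n [ 0.895 -0.307  0.325] tilt 71.1 n 74 x 593.2050966436266 648.003678661416 z 11.505464609473279 100.7211885258497
```

View pics/s4.png

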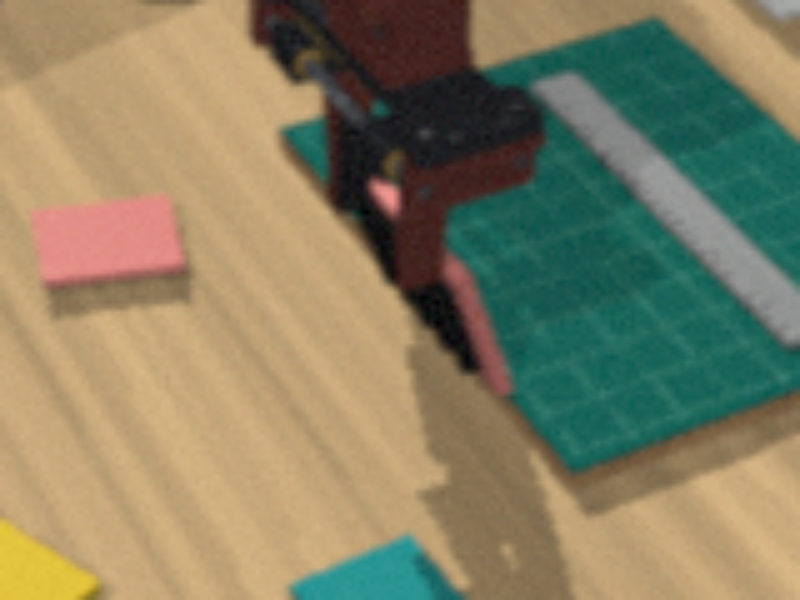

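The block is at about 70°, hinged on the board edge; crop (505,390) shows its foot on the wall. Pushing it over the top.

Emit:
play_rows(increments="0.7 0.003 0 0.001 0;0.7 0.003 0 0.001 0;0.7 0.003 0 0.001 0;0.7 0.003 0 0.001 0;0.7 0.003 0 0.0005 0;0.7 0.003 0 0 0;0.7 0.003 0 0 0;0.7 0.003 0 0 0;0.7 0.003 0 0 0;0.7 0.003 0 0 0")

```text
t: 13.6
ee_pos: [610.9, -94.5, 64.2]
orientation: [0.013, -3.142, 0.0]
ft_force: [0.6, -1.3, -1.1]
width: 61.5
```

```bash
python3 -c "
from h import *
im=tilt(); save(cv2.resize(im[150:270,270:430],None,fx=5,fy=5),'s5')"
```

```text
[610.9 -94.5  64.2] [ 0.6 -1.3 -1.1]
side [367 196   7  33 126] z [ 17.6  64.8 104.9] ((624.9284057617188, -138.13230895996094), (10.50070858001709, 19.601396560668945), 0.680743396282196) [[620.0, -128.0], [620.0, -148.0], [630.0, -148.0], [630.0, -128.0]]
plane n [-0.9   -0.436  0.024] tilt 88.6 n 93 x 619.6427365308928 627.9217808543907 z 15.45458108830735 105.08102495442006
```

View pics/s5.png

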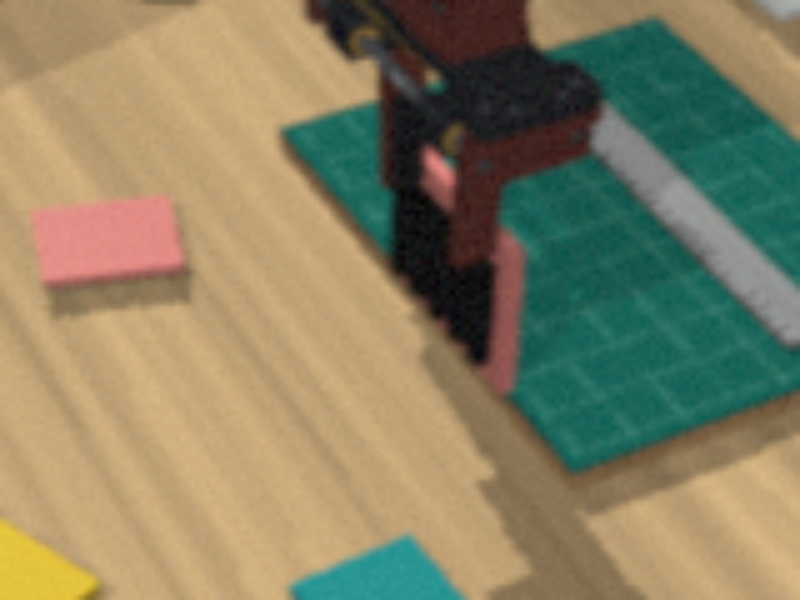

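The block stands upright at the edge (top about z = 105, tips about 95). A gentle further push will tip it on to the board.

Emit:
play_rows(increments="0.7 0.002 0 0 0;0.7 0.002 0 0 0;0.7 0.002 0 0 0;0.7 0.002 0 0 0;0.7 0.002 0 0 0;0.7 0.002 0 0 0;0.7 0.002 0 0 0;0.7 0.002 0 0 0;0.7 0.002 0 0 0;0.7 0.002 0 0 0;0.7 0 0 0 0;0.7 0 0 0 0")

```text
t: 14.85
ee_pos: [630.6, -94.4, 64.1]
orientation: [0.013, -3.141, 0.0]
ft_force: [0.1, -0.7, 0.5]
width: 61.4
```

```bash
python3 -c "
from h import *
im=tilt(); save(cv2.resize(im[150:270,270:430],None,fx=5,fy=5),'s6')"
```

```text
[630.6 -94.4  64.1] [ 0.1 -0.7  0.5]
side [353 192  51  35 410] z [13.8 21.3 25.4] ((681.2366333007812, -88.01284790039062), (100.35993957519531, 116.54837036132812), 1.3779847621917725) [[630.0, -31.0], [632.0, -147.0], [733.0, -145.0], [730.0, -29.0]]
plane n [ 0.003 -0.007  1.   ] tilt 0.4 n 312 x 631.2005897403508 723.0302792491152 z 18.146243957736488 24.417422027303132
```

View pics/s6.png

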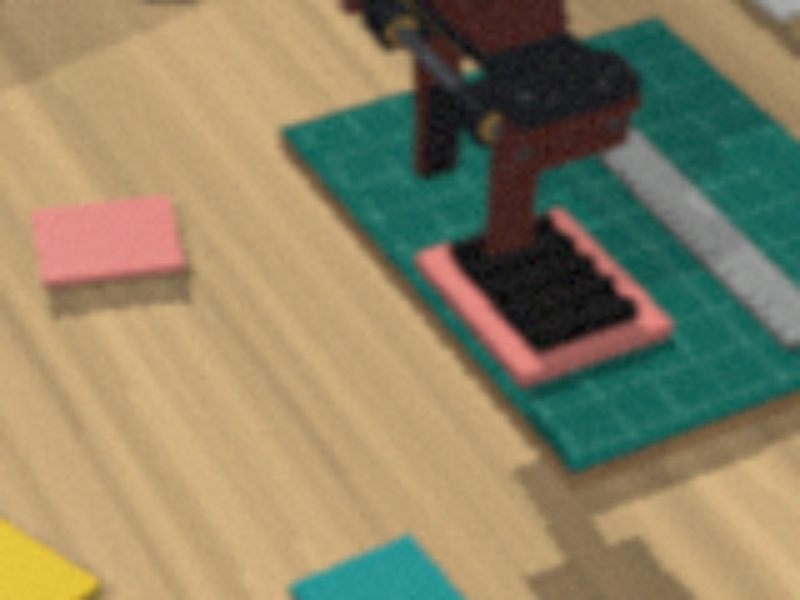

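The block lies flat on the board with its striped face up and looks square. I'll retract upward, check once more and hand in.

Emit:
play_rows(increments="0.7 0 0 0.03 0;0.7 0 0 0.04 0;0.7 -0.03 0 0.03 0;0.7 -0.045 0 0 0;0.7 -0.045 0 0 0;0.7 -0.045 0 0 0;0.7 -0.045 0 0 0;0.7 0 0 0 0;0.7 0 0 0 0;0.7 0 0 0 0")

```text
t: 15.9
ee_pos: [422.4, -94.8, 164.7]
orientation: [-0.013, 3.139, -0.001]
ft_force: [-0.2, -0.4, 0.5]
width: 61.7
```

```bash
python3 - <<'E'
from h import *
for n in("side","top"):
    im,q=pink(n)
o=ctrl.get_obs(); print(o["t"],o["ee_pos"],o["ft_force"])
# scene change vs. start, side view blobs
a=cv2.imread("pics/side0.png").astype(int)[...,::-1]; m=(abs(a-im if n=="side" else a-cloud("side")[0].astype(int)).sum(2)>120).astype(np.uint8)
k,l,s,_=cv2.connectedComponentsWithStats(cv2.morphologyEx(m,cv2.MORPH_OPEN,np.ones((3,3)))); print([x.tolist() for x in s[1:] if x[4]>40])
ctrl.close_job()
E
```

```text
side [353 192  51  35 410] z [13.5 21.6 25.8] ((681.0823364257812, -89.2104263305664), (103.10995483398438, 113.7501220703125), 0.8486807346343994) [[629.0, -33.0], [630.0, -147.0], [733.0, -145.0], [732.0, -32.0]]
top [343 152  41  34 528] z [15.2 21.8 27.1] ((678.8666381835938, -90.60820007324219), (91.34602355957031, 109.31327056884766), 0.2981386184692383) [[633.0, -36.0], [633.0, -146.0], [725.0, -145.0], [724.0, -36.0]]
16.0 [422.20422939 -94.64041443 164.3704727 ] [0.04148931 1.05694349 0.18835252]
[[218, 0, 49, 18, 551], [170, 4, 30, 27, 413], [64, 7, 29, 88, 1353], [276, 11, 22, 34, 386], [89, 15, 26, 8, 133], [93, 26, 31, 43, 554], [212, 27, 67, 57, 1655], [277, 38, 19, 36, 508], [37, 53, 10, 10, 48], [32, 59, 13, 16, 87], [0, 70, 13, 73, 529], [254, 75, 59, 117, 2771], [95, 95, 12, 36, 247], [263, 98, 13, 5, 51], [96, 132, 20, 58, 796], [65, 141, 20, 41, 450], [83, 142, 4, 17, 55], [7, 168, 70, 49, 2557], [129, 179, 57, 173, 4159], [354, 192, 50, 35, 1019], [0, 196, 12, 11, 90], [313, 240, 36, 18, 379], [316, 333, 54, 67, 1170], [142, 345, 9, 12, 71], [156, 356, 30, 44, 717]]
the job is handed in; nothing more can be done
```

The pink block now lies flipped on the board, striped printing face up, and I handed the job in at t = 16.0 s of the 58 s allowed. I used two open fingers throughout: they pushed the block to the board's front edge, which squared it, then tipped it up along its arc and over on to the board. It was never gripped.

- **Final pose (last camera check):** The centre is at about (679, -91) mm, roughly 75 mm short of the board's centre line. It is square to the board within about 0.5°. The rim is at about 22 mm, as expected for the block lying flat. Just before I retracted, its tilt measured 0.4°.
- **Steps on the way:** At the wall the block sat parallel to within about 0.5° with 7 N on it. The tilt then read 10°, 30°, 52°, 71° and 89° before it fell over. The far edge stayed at the board throughout.
- **First push missed:** With the fingers open, the tips sit about 31 mm higher than the reported tool point. My first pass therefore went over the block without touching it. I saw this in the pictures and corrected it.
- **Check that settled little:** The before-and-after picture difference was swamped by the arm and its shadows. I can't confirm from it that every bystander stayed put. The pictures showed nothing moved near the work, and no contact force appeared away from the block.
- **Budget:** I viewed nine pictures.

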